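Serve a freshly oiled coaster with the spatula

ROBOT

A 6-joint arm with a two-finger parallel gripper is mounted at the origin on a cart in front of the work surface, level with it; the furniture and walls round the work are solid. World frame = base frame: x ahead of the robot, y to its left, z up, the work surface at z = 0. Lengths are in mm, angles in rad, forces in N, time in s.
With the tool pointing down it reaches from about 425 to 925 mm from the base axis. Payload 12.5 kg.
Tool frame: the origin (TCP) lies between the finger pads; the fingertips stand 8 mm ahead of it and the grasp point (between the pads) lies 11 mm behind it; z points along the fingers, y is the line along which they close (so a half turn about z gives the same grasp; the last joint's range is limited). The gripper opens to 85 mm and grips with 20 to 120 N. Pads are 22 mm wide; open, the fingers measure 114 mm over their backs; the gripper's body (76 mm by 85 mm) begins 54 mm behind the grasp point. The pads swing forward as they close: fully open they stand 13 mm farther back than shut.
Start: joints at [1.099, 0.491, 1.559, -0, 1.092, -0.106], TCP at [223.544, 583.671, 239.327] pointing down, gripper open.
Joint ranges: [-3.1, 3.1], [-0.84, 2.19], [0.05, 2.79], [-1.13, 4.28], [0.06, 2.93], [-2.69, 2.69]. Speed limits (rad/s): [2.22, 2.22, 2.79, 3.14, 3.14, 3.14].

INTERFACE

Orientations are given as [roll, pitch, yaw] about the fixed x, y, z axes, in that order (R = Rz(yaw) Ry(pitch) Rx(roll)).
In Python, from station import * gives the robot as it stands. The module is installed in compiled form; this text tells all that it offers.
- The arm moves only by the tool send_rows, never from a script. Its argument "moves" is a list of rows, each a list of 7 numbers: the shift along the tool's x, y, z as a fraction of full scale, then the turn, a rotation vector about the tool's x, y, z as a fraction of full scale, then the opening, from 0 (shut) to 1 (fully open). In form: [[tx, ty, tz, wx, wy, wz, jaw], ...]. A call has 1 to 12 rows; each row is the pose to reach, as a shift and turn from the pose commanded when the call began, along the tool's axes at that moment, turning the shorter way round; what a row does not reach only later rows make up. Full scale, the value 1, is 0.3 m for a shift and 180 degrees for a turn. A row lasts 1/10 s, in which the tool goes at most 50 mm and 8.59 degrees, less where a joint would pass 70% of its speed; a pose out of reach is approached as far as the arm can. A call with a number of a shift or a turn outside -1 to 1 is refused whole. A call with a gripper value outside its range is refused whole. The fingers move at their own pace and stop on an object; the grip force is fixed at half the most. Time passes only in rows, so rows that repeat a pose let the fingers close. It gives the time, the measured TCP pose, the force, the opening and the grip force at its end, in the units of the state.
- observe(): the state, without advancing time (a new reading comes with each control period).
- read_camera(name): name is "side" or "top"; returns (picture, depth): 480x640x3 uint8, blue, green, red; 480x640 float32, mm along the optical axis (not along the pixel's ray), 0 where there is no reading.
- calibration(name): a dict with "fx", "fy", "cx", "cy" (pixels), "R" (3x3) and "t" (3): a world point X has camera coordinates R X + t. Camera axes: x right, y down, z forward; pixel columns grow to the right and rows downward; lengths in mm; the calibration is good to about 2 mm. A picture is of the moment at which its call begins. calibration takes no time and is no camera call.
- sign_off(): hands the job in; it is judged then, once.
The state is a dict: "t": time; "joint_positions": joint angles; "qvel": joint speeds; "joint_efforts": joint torques, N m; "ee_pos": TCP position; "tool_rot": TCP orientation; "ft_force": force on the tool from outside, world axes, zero at the start; "wrist_torque": the same for the moment, N m; "grip_width": finger opening in mm; "grip_force": force on a finger pad.
Only numpy, scipy, OpenCV 4.12 (cv2) and the standard library are available. Lean on these libraries where they do the work, as an engineer would, in place of code of your own. Each camera call takes 0.05 s, during which the arm holds its last target. There are 200 camera calls.

TASK

The cork coaster drying on the steel wire rack is freshly oiled, so do not touch it with the gripper: pick up the small spatula by its wooden handle, slide its blade under that coaster, lift it clear and carry it level to the low wooden stand. Lower it so that it lies flat and centred across the stand's two wooden cheeks, draw the blade out, and lay the spatula down flat on the worktop. Leave the spare coaster, shot glass and tea light where they stand.

Things in the scene. Friction and masses are not known exactly. Their poses are not given: they have to be found in the camera images.
- spatula: Steel spatula with dark wooden handle, 280 mm long, 120 g, lying flat, blade to the robot's left (+y, within 25 deg). Origin: on its underside, below the grip and balance point; x runs towards the blade, z up. Handle: straight bar 16 mm wide, x = -72 to 54, z = 10 to 32 mm; its butt reaches down to z = 0. Blade: stiff, flat, 38 mm wide, z = 0 to 3, x = 107 to 202 mm (tip).
- blade (a point): Middle of the spatula's blade, on its upper face (x = 150, z = 3 mm in the spatula's frame), where the coaster should lie; axes as the spatula's.
- coaster: Round cork coaster to be moved, 94 mm across, 9 mm thick, about 30 g, lying loose on the wire rack. Origin: centre of its underside, z up.
- wire_rack: Rack of bare steel wire, 115 mm long (x) by 97 mm, fixed. Origin: centre of its underside, z up; x points to the robot's left (+y, within 15 deg). Wires along x carry the coaster's underside at z = 40 mm. Between the inner wires a passage 63 mm wide (y = -31 to 31) is open at both ends, from z = 5 (foot wires) up to the coaster; enter it from the -x end, along x.
- wood_stand: Low wooden stand, 110 mm long (x) by 104 mm, fixed, nearer or farther than the rack. Origin: centre of its underside, z up; x points to the robot's left (+y, within 15 deg). On a 5 mm base two cheeks, 21 mm wide, run along x, flat tops at z = 40 mm; the slot between them is 62 mm wide (y = -31 to 31), open at both ends and above. Handle towards -x.
- spare_coaster: Bystander: an equal cork coaster, 94 mm across and 9 mm thick, lying directly on the worktop, loose. Origin: centre of its underside.
- shot_glass: Bystander: clear shot glass, 48 mm across, 61 mm high, loose. Origin: centre of its underside.
- tea_light: Bystander: tea light candle in a metal cup, 38 mm across, 15 mm high, loose. Origin: centre of its underside.
Not all that is in view belongs to the job. Several things look just like the wood_stand: the one meant starts farthest to the robot's right.

How it is judged (in metres and radians):
On the way, in this order (a step that is already met when the one before it is completed fails the run):
1. the coaster is lifted clear of the wire rack on the spatula's blade (z of coaster in the frame of wire_rack above 0.05 m and distance between coaster and blade below 0.04 m and contact force between coaster and wire_rack below 0.02 N and contact force between coaster and spatula above 0.05 N), for 0.2 s.
2. the coaster rests on the wooden stand with the blade still below it (horizontal distance between coaster and wood_stand below 0.018 m and z of coaster in the frame of wood_stand below 0.043 m and horizontal distance between coaster and blade below 0.05 m), for 0.1 s.
At the end, for the whole second after the job is handed in: The coaster lies flat (within 5 degrees) and still on the stand's two cheeks, its centre within 18 mm of the stand's centre, not touched by the spatula; the spatula lies flat (within 5 degrees) and still on the worktop (horizontal distance between coaster and wood_stand below 0.018 m and z of coaster in the frame of wood_stand between 0.037 and 0.043 m and angle between each of coaster, spatula's own z axis and vertical below 0.09 rad and linear speed of each of coaster, spatula below 0.02 m/s and contact force between coaster and spatula below 0.02 N and height (world z) of spatula between -0.004 and 0.006 m and height (world z) of blade below 0.01 m).
It fails at once if the gripper or arm touches the oiled coaster (contact force between coaster and the fingers above 0.3 N or contact force between coaster and the arm above 0.3 N).
It fails at once if the coaster is tipped more than 30 degrees or falls to the worktop (angle between coaster's own z axis and vertical above 0.52 rad or height (world z) of coaster below 0.025 m).
It fails at once if a bystander is moved more than 20 mm or knocked over (distance of any of spare_coaster, shot_glass, tea_light from where it was at the start of the episode above 0.02 m or angle between any of spare_coaster, shot_glass, tea_light's own z axis and vertical above 0.5 rad).
It also fails if it takes over 58 s, if anything falls off the work surface, if the arm or the gripper's body presses on something with over 40 N, if the wrist force passes 120 N, or if a joint passes its speed limit or range.

## Working session

There is one attempt and no reset: what is moved stays moved. The work goes in short steps, Python scripts to look and compute and a tool call to move; the robot and the scene stay as the last step left them, time stands still between calls to the robot, and variables do not carry over. Pictures are saved under pics/ and viewed, at most 10 in all, crops included, and the job is handed in when it is done.

Besides the shell and the picture viewer there is one more tool, called as name([rows], argument=value, ...), one row to a line, values as JSON. send_rows: Moves the arm, as the interface text tells. Its arguments: {"type":"object","properties":{"moves":{"type":"array"}},"required":["moves"]}

```bash
mkdir -p pics
cat > h.py <<'E'
from station import *
import numpy as np, cv2
def snap(n):
    im,d=read_camera(n); np.savez(f'{n}.npz',im=im,d=d); return im,d
def load(n):
    z=np.load(f'{n}.npz'); return z['im'],z['d']
def ray(n,u,v,z):
    c=calibration(n);R=np.array(c['R']);t=np.array(c['t'])
    o=-R.T@t; r=R.T@np.array([(u-c['cx'])/c['fx'],(v-c['cy'])/c['fy'],1]); return o+r*(z-o[2])/r[2]
def cloud(n,d):
    c=calibration(n);R=np.array(c['R']);t=np.array(c['t'])
    v,u=np.mgrid[:480,:640]
    P=np.stack([(u-c['cx'])/c['fx']*d,(v-c['cy'])/c['fy']*d,d],-1)-t
    return P@R
E
python3 - <<'E'
from h import *
for n in('top','side'):
    im,d=snap(n); cv2.imwrite(f'pics/{n}0.png',im)
    c=calibration(n); print(n,c['fx'],-np.array(c['R']).T@c['t'],np.array(c['R'])[2])
print(observe())
E
```

```text
top 512.6462383740816 [ 414.37903572  257.67888644 1182.43923883] [ 0.13040581  0.01056239 -0.99140444]
side 493.72236829973684 [ 182.68697542 1414.34667291  681.10707915] [ 0.26414093 -0.85324477 -0.44966979]
{'t': 0.1, 'joint_positions': array([ 1.09940174e+00,  4.91506314e-01,  1.55942772e+00, -2.40590790e-06,
        1.09168964e+00, -1.05587534e-01]), 'qvel': array([-0.0012177 , -0.00375654, -0.00198366, -0.00117344,  0.00116686,
        0.00115753]), 'joint_efforts': array([ 2.45172065e-03, -6.19441938e+01, -2.62025410e+01, -1.19322804e-04,
        2.88549614e-03, -1.12327878e-04]), 'ee_pos': array([223.4422814 , 583.47316194, 238.76829629]), 'tool_rot': array([-3.14056715e+00, -1.06538968e-04,  2.77578666e+00]), 'ft_force': array([-0.53291505,  0.06610764,  0.24366993]), 'wrist_torque': array([ 0.02443973, -0.03302591, -0.00507225]), 'grip_force': 0.0, 'grip_width': 85.39153888956255}
```

View pics/top0.png

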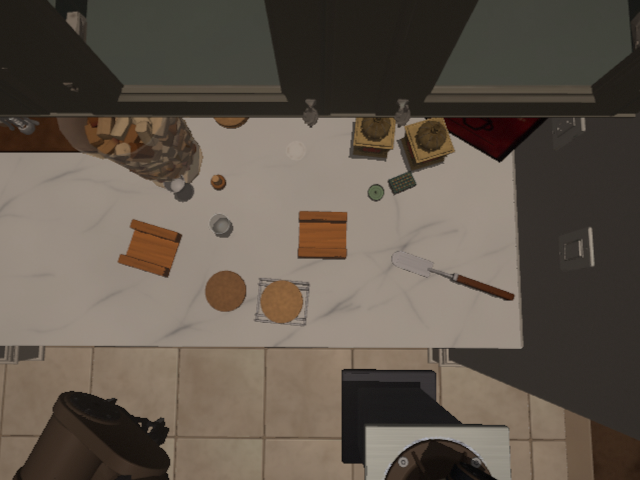

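View pics/side0.png

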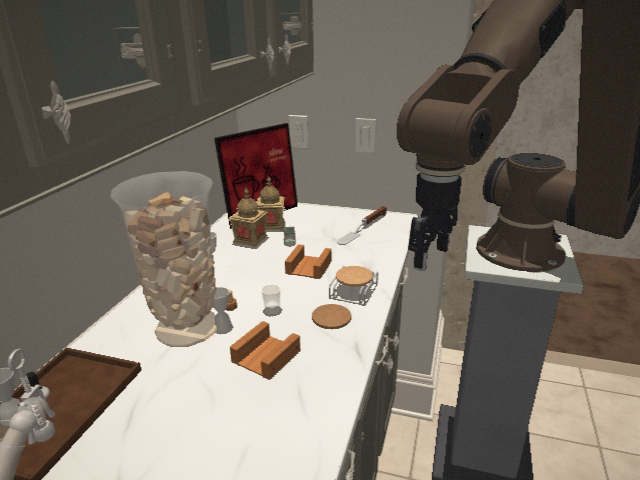

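Top view: two look-alike stands, at (150,248) and (323,235). Robot right (−y) is image right, so (323,235) is the one meant. The rack with the light coaster is at (282,302), the spare at (226,291), the glass at (221,226) and the spatula runs (393,255)–(513,297). The side view agrees. I'll measure these and confirm with a crop.

Run:
```python
from h import *
im,d=load('top'); P=cloud('top',d)
hsv=cv2.cvtColor(im,cv2.COLOR_BGR2HSV)
for nm,(u,v) in dict(stand=(323,235),slot=(323,216),cheek2=(323,253),coaster=(282,302),spare=(226,291),glass=(221,226),table=(340,320),candle=(296,151),green=(375,192),handle=(485,286),blade=(412,262),board=(402,183)).items(): print(nm,P[v,u].round(),hsv[v,u])
def reg(u0,v0,u1,v1,lo,hi):
    m=np.zeros((480,640),np.uint8); m[v0:v1,u0:u1]=255
    return cv2.inRange(hsv,np.array(lo),np.array(hi))&m
def box(m,z,nm):
    v,u=np.nonzero(m); Q=np.array([ray('top',a,b,z)[:2] for a,b in zip(u,v)],np.float32)
    r=cv2.minAreaRect(Q); pts=cv2.boxPoints(r); print(nm,len(u),'c',np.round(r[0],1),'s',np.round(r[1],1),round(r[2],1),'mean',Q.mean(0).round(1)); return Q
# stand top points by height
for nm,(a,b,c,e) in dict(stand=(290,200,360,270),rack=(245,270,320,332)).items():
    m=np.zeros((480,640),np.uint8); m[b:e,a:c]=255
    h=((P[...,2]>33)&(P[...,2]<60)&(d>0)).astype(np.uint8)*255
    box(m&h,40 if nm=='stand' else 45,nm+' h')
w=reg(290,200,360,270,(3,110,30),(20,255,255)); box(w,40,'stand colour')
co=reg(245,270,320,332,(3,70,60),(25,255,255)); co=cv2.morphologyEx(co,cv2.MORPH_OPEN,np.ones((3,3)));Q=box(co,49,'coaster'); print(cv2.minEnclosingCircle(Q))
sp=reg(200,265,252,320,(3,50,30),(25,255,255)); Q=box(sp,9,'spare');print(cv2.minEnclosingCircle(Q))
hd=reg(440,265,525,310,(0,80,10),(25,255,150)); box(hd,30,'handle')
cv2.imwrite('pics/crop.png',cv2.resize(im[130:330,200:520],(800,500),interpolation=cv2.INTER_CUBIC))
```

```text
stand [577. 254.   5.] [ 13 182 133]
slot [615. 254.  44.] [ 12 174 114]
cheek2 [532. 254.  39.] [ 13 180 119]
coaster [422. 344.  47.] [ 15 141 137]
spare [447. 475.   7.] [ 13 142 108]
glass [596. 490.  11.] [ 18  26 118]
table [382. 214.  -4.] [ 15  40 154]
candle [779. 319.  -1.] [ 16  36 161]
green [678. 133.   9.] [30 54 47]
handle [ 460. -108.   32.] [ 10 180  71]
blade [515.  48.   0.] [ 11  29 141]
board [699.  70.  14.] [ 15 108  73]
stand h 905 c [574.3 257.5] s [108.7 104.1] 88.4 mean [574.3 256.7]
rack h 1714 c [423.3 346.4] s [111.8  96.3] 84.8 mean [423.  346.5]Traceback (most recent call last):
  File "<stdin>", line 16, in <module>
  File "<stdin>", line 9, in box
  File "h.py", line 8, in ray
    c=calibration(n);R=np.array(c['R']);t=np.array(c['t'])
ValueError: time passes only in moves, steps and waits
```

```bash
cat > h.py <<'E'
from station import *
import numpy as np, cv2
from functools import lru_cache
@lru_cache
def cal(n):
    c=calibration(n); return c,np.array(c['R']),np.array(c['t'])
def snap(n):
    im,d=read_camera(n); np.savez(f'{n}.npz',im=im,d=d); return im,d
def load(n):
    z=np.load(f'{n}.npz'); return z['im'],z['d']
def ray(n,u,v,z):
    c,R,t=cal(n); u=np.asarray(u,float);v=np.asarray(v,float)
    o=-R.T@t; r=np.stack([(u-c['cx'])/c['fx'],(v-c['cy'])/c['fy'],np.ones_like(u)],-1)@R
    return o+r*((z-o[2])/r[...,2])[...,None]
def cloud(n,d):
    c,R,t=cal(n); v,u=np.mgrid[:480,:640]
    return (np.stack([(u-c['cx'])/c['fx']*d,(v-c['cy'])/c['fy']*d,d],-1)-t)@R
def reg(hsv,u0,v0,u1,v1,lo,hi):
    m=np.zeros((480,640),np.uint8); m[v0:v1,u0:u1]=255
    return cv2.inRange(hsv,np.array(lo),np.array(hi))&m
def box(m,z,nm,n='top'):
    v,u=np.nonzero(m); Q=ray(n,u,v,z)[:,:2].astype(np.float32); r=cv2.minAreaRect(Q)
    print(nm,len(u),'c',np.round(r[0],1),'s',np.round(r[1],1),round(r[2],1),'mean',Q.mean(0).round(1),'circ',np.round(np.r_[cv2.minEnclosingCircle(Q)[0],cv2.minEnclosingCircle(Q)[1]],1)); return Q
E
cat > a.py <<'E'
from h import *
im,d=load('top'); P=cloud('top',d)
hsv=cv2.cvtColor(im,cv2.COLOR_BGR2HSV)
box(reg(hsv,290,200,360,270,(3,110,30),(20,255,255)),40,'stand colour')
co=reg(hsv,245,270,320,332,(3,90,60),(25,255,255)); co=cv2.morphologyEx(co,cv2.MORPH_OPEN,np.ones((5,5)));box(co,49,'coaster')
box(reg(hsv,200,265,252,320,(3,80,30),(25,255,255)),9,'spare')
hd=reg(hsv,440,265,525,310,(0,110,10),(25,255,150)); box(hd,32,'handle')
wires=reg(hsv,245,270,320,332,(0,0,0),(180,255,105)); box(wires,37,'wires')
cv2.imwrite('pics/crop.png',cv2.resize(im[130:330,200:520],(800,500),interpolation=cv2.INTER_CUBIC))
E
python3 a.py
```

```text
stand colour 2175 c [574.5 256. ] s [107.6 104.6] 89.9 mean [573.6 255.8] circ [575.  255.3  72.8]
coaster 1418 c [423.4 344.7] s [89.4 90.3] 0.3 mean [423.6 345. ] circ [424.2 345.1  46.9]
spare 1317 c [447.3 476.5] s [91.4 90.9] 46.0 mean [447.1 476.6] circ [447.5 476.5  46.8]
handle 404 c [ 456.4 -107.9] s [128.2  16.3] 69.9 mean [ 456.3 -107.9] circ [ 454.4 -107.1   64.2]
wires 146 c [424.1 359.6] s [141.  96.] 85.4 mean [436.1 342. ] circ [423.7 355.9  80. ]
```

View pics/crop.png

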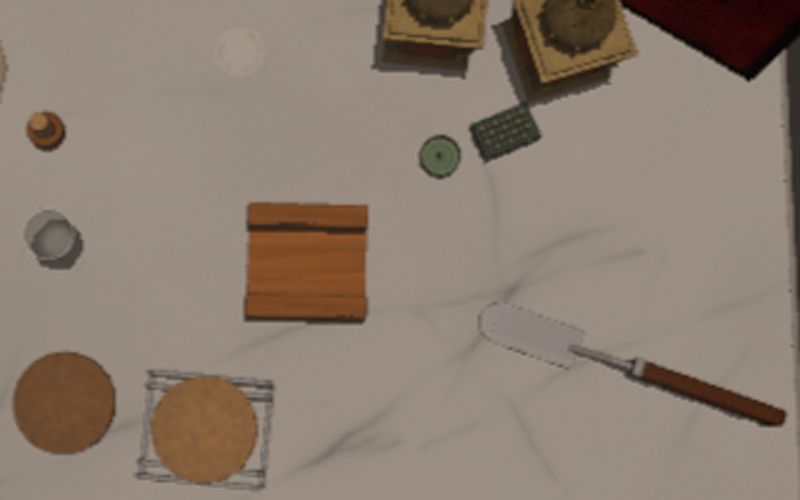

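The crop confirms the two-cheek stand at crop (305,262). The rack's wires tilt about 5°, the coaster is at crop (205,428) and the spatula runs (480,320)–(785,418). Sizes and heights match the description.

Poses found:

| Object | Position (mm) | Yaw |
|---|---|---|
| Spatula origin | (459, −99) | 70° |
| Rack | (423, 346) | 85° |
| Stand | (574.5, 256.5) | about 89° |

I'll grip at x = +35 on the handle, which is nearer the balance point with the load on and gives better reach.

```bash
cat > mv.py <<'E'
import sys,numpy as np
from station import *
from scipy.spatial.transform import Rotation as R
def rel(*wps):
    s=observe(); p=s['ee_pos']; A=R.from_euler('xyz',s['tool_rot'])
    print('t',s['t'],p.round(1),np.round(s['tool_rot'],4),'q',s['joint_positions'].round(3),'w',round(s['grip_width'],1),'gf',round(s['grip_force'],1))
    for x,y,z,yaw in wps:
        B=R.from_euler('xyz',[np.pi,0,np.radians(yaw)])
        print((x,y,z,yaw),'->',(A.inv().apply(np.array([x,y,z])-p)/300).round(4),((A.inv()*B).as_rotvec()/np.pi).round(4))
if __name__=='__main__': rel(*[tuple(map(float,a.split(','))) for a in sys.argv[1:]])
E
python3 mv.py 400,330,235,110 471.5,-66.5,150,69.9
```

```text
t 0.1 [223.4 583.5 238.8] [-3.1406e+00 -1.0000e-04  2.7758e+00] q [ 1.099  0.492  1.559 -0.     1.092 -0.106] w 85.4 gf 0.0
(400.0, 330.0, 235.0, 110.0) -> [-0.8518 -0.5785  0.0131] [-3.000e-04  1.000e-04  2.724e-01]
(471.5, -66.5, 150.0, 69.9) -> [-1.5472 -1.7272  0.2975] [-3.000e-04  2.000e-04  4.952e-01]
```

send_rows([
  [-0.28,-0.19,0,0,0,0.09,0.6],
  [-0.57,-0.39,0,0,0,0.18,0.6],
  [-0.852,-0.579,0.013,0,0,0.272,0.6],
  [-0.852,-0.579,0.013,0,0,0.272,0.6],
  [-0.852,-0.579,0.013,0,0,0.272,0.6],
  [-0.852,-0.579,0.013,0,0,0.272,0.6],
  [-0.852,-0.579,0.013,0,0,0.272,0.6],
  [-0.852,-0.579,0.013,0,0,0.272,0.6],
  [-0.852,-0.579,0.013,0,0,0.272,0.6],
])

```text
t: 1.0
ee_pos: [399.7, 330.6, 235.3]
tool_rot: [-3.141, -0.0, 1.922]
ft_force: [-0.7, 0.1, -0.1]
grip_width: 51.4
grip_force: 0.0
```

```bash
python3 mv.py 440,130,200,90 471.5,-66.5,150,69.9
```

```text
t 1.0 [399.7 330.6 235.3] [-3.1414e+00 -3.0000e-04  1.9223e+00] q [0.564 0.345 1.821 0.    0.975 0.212] w 51.4 gf 0.0
(440.0, 130.0, 200.0, 90.0) -> [-0.6742 -0.104   0.1176] [-1.000e-04 -1.000e-04  1.119e-01]
(471.5, -66.5, 150.0, 69.9) -> [-1.3253 -0.2309  0.2842] [-1.000e-04 -1.000e-04  2.236e-01]
```

send_rows([
  [-0.674,-0.104,0.118,0,0,0.112,0.6],
  [-0.674,-0.104,0.118,0,0,0.112,0.6],
  [-0.674,-0.104,0.118,0,0,0.112,0.6],
  [-0.674,-0.104,0.118,0,0,0.112,0.6],
  [-1,-0.167,0.2,0,0,0.168,0.6],
  [-1,-0.167,0.2,0,0,0.168,0.6],
  [-1,-0.167,0.2,0,0,0.22,0.6],
  [-1,-0.167,0.2,0,0,0.22,0.6],
])

```text
t: 1.8
ee_pos: [456.2, 31.0, 174.9]
tool_rot: [-3.141, 0.0, 1.227]
ft_force: [-0.4, 0.5, 0.0]
grip_width: 51.5
grip_force: 0.0
```

```bash
python3 mv.py 471.5,-66.5,100,69.9 471.5,-66.5,12,69.9
```

```text
t 1.8 [456.2  31.  174.9] [-3.1407e+00  1.0000e-04  1.2269e+00] q [-0.077  0.347  2.031  0.     0.765  0.267] w 51.5 gf 0.0
(471.5, -66.5, 100.0, 69.9) -> [-0.2886  0.1578  0.2496] [-0.0003  0.      0.0022]
(471.5, -66.5, 12.0, 69.9) -> [-0.2886  0.1581  0.543 ] [-0.0003  0.      0.0022]
```

send_rows([
  [-0.15,0.08,0.1,0,0,0.002,0.6],
  [-0.289,0.158,0.2,0,0,0.002,0.6],
  [-0.289,0.158,0.25,0,0,0.002,0.6],
  [-0.289,0.158,0.35,0,0,0.002,0.6],
  [-0.289,0.158,0.45,0,0,0.002,0.6],
  [-0.289,0.158,0.51,0,0,0.002,0.6],
  [-0.289,0.158,0.543,0,0,0.002,0.6],
  [-0.289,0.158,0.543,0,0,0.002,0.6],
])

```text
t: 2.6
ee_pos: [471.8, -64.9, 11.8]
tool_rot: [-3.14, -0.0, 1.228]
ft_force: [0.4, -0.3, 0.3]
grip_width: 51.2
grip_force: 0.0
```

send_rows([
  [0,0,0,0,0,0,0],
  [0,0,0,0,0,0,0],
  [0,0,0,0,0,0,0],
  [0,0,0,0,0,0,0],
  [0,0,0,0,0,0,0],
  [0,0,0,0,0,0,0],
  [0,0,0,0,0,0,0],
  [0,0,0,0,0,0,0],
])

```text
t: 3.4
ee_pos: [472.3, -66.3, 13.6]
tool_rot: [3.14, -0.0, 1.225]
ft_force: [0.6, 3.9, 5.5]
grip_width: 15.0
grip_force: 59.1
```

```bash
python3 mv.py 471.5,-66.5,72,69.9
```

```text
t 3.4 [472.3 -66.3  13.6] [ 3.1396e+00 -3.0000e-04  1.2246e+00] q [-0.278  0.663  2.103  0.     0.373  0.068] w 15.0 gf 59.1
(471.5, -66.5, 72.0, 69.9) -> [-0.0013 -0.0018 -0.1947] [ 0.0006 -0.0001  0.0015]
```

send_rows([
  [0,0,-0.02,0,0,0,0],
  [0,0,-0.06,0,0,0,0],
  [0,0,-0.12,0,0,0,0],
  [0,0,-0.18,0,0,0,0],
  [0,0,-0.24,0,0,0,0],
  [0,0,-0.24,0,0,0,0],
  [0,0,-0.24,0,0,0,0],
])

```text
t: 4.1
ee_pos: [471.8, -66.6, 85.0]
tool_rot: [3.14, -0.0, 1.224]
ft_force: [-0.1, -0.5, -1.9]
grip_width: 15.1
grip_force: 58.6
```

Run:
```python
from h import *
from mv import rel
rel()
for n in('top','side'):
    im,d=snap(n); P=cloud(n,d)
    if n=='top':
        cv2.imwrite('pics/g.png',cv2.resize(im[200:320,340:540],(800,480),interpolation=cv2.INTER_CUBIC))
        for u,v in((410,258),(400,254),(420,262),(430,265),(495,291)): print(u,v,P[v,u].round(1))
    else: cv2.imwrite('pics/gs.png',cv2.resize(im[170:320,280:480],(800,600),interpolation=cv2.INTER_CUBIC))
```

```text
t 4.1 [471.8 -66.6  85. ] [ 3.1402e+00 -2.0000e-04  1.2237e+00] q [-0.279  0.523  2.068  0.     0.549  0.068] w 15.1 gf 58.6
410 258 [517.2  66.6  80.4]
400 254 [526.6  86.8  73. ]
420 262 [509.1  44.3  75.3]
430 265 [502.8  22.7  74.4]
495 291 [436.6   8.4 441.1]
```

View pics/gs.png

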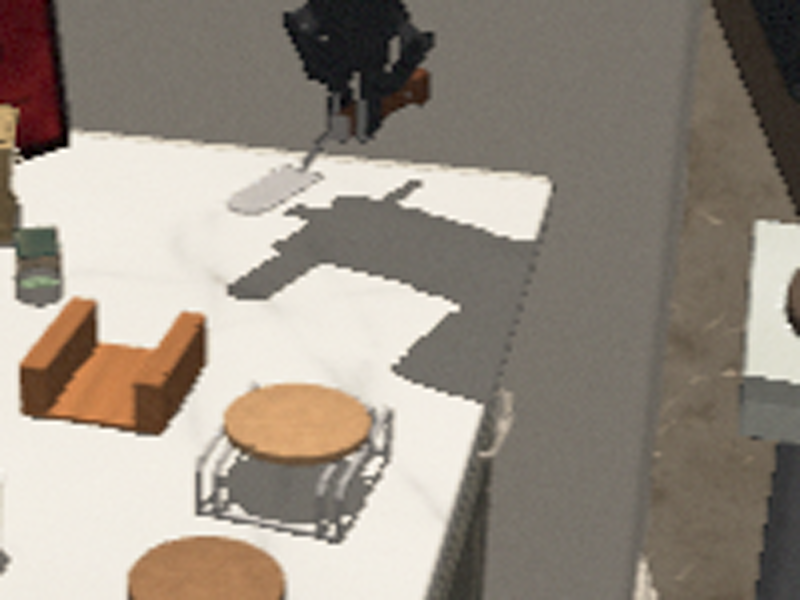

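View pics/g.png

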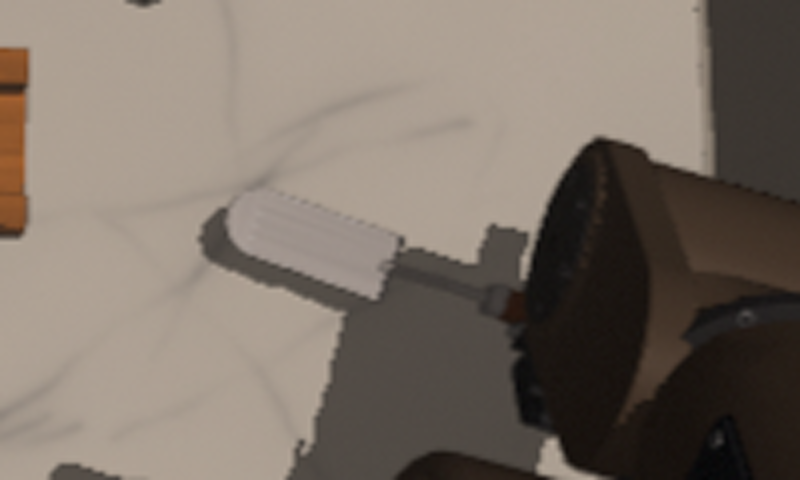

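The spatula is firmly gripped: in the crops the blade runs level from tip (228,210) to neck (395,265), with its top at z≈75. Next I'll check where the blade sits relative to the TCP and compute the entry pose.

Run:
```python
from h import *
from mv import rel
im,d=load('top');P=cloud('top',d)
m=np.zeros((480,640),bool); m[240:285,385:440]=1
m&=(P[...,2]>60)&(P[...,2]<90)
Q=box(m.astype(np.uint8),75,'blade')
p=observe()['ee_pos'][:2]; Q=Q-p
for yaw in (70.1,): 
    a=np.radians(yaw);u=np.array([np.cos(a),np.sin(a)]);n=np.array([-u[1],u[0]])
    s=Q@u;l=Q@n;print(s.min(),s.max(),l.min(),l.max())
    for lo in range(70,165,15):
        k=(s>lo)&(s<lo+15);print(lo,l[k].mean().round(2),P[m][k][:,2].mean().round(1))
rel((403.4,115.4,85,85),(403.4,115.4,33,85))
```

```text
blade 741 c [513.1  49.1] s [98.2 37.9] 70.3 mean [512.9  48.9] circ [511.4  49.7  49.1]
73.67073403757841 171.91796762855947 -18.889215895978047 19.13854409706575
70 0.47 75.7
85 0.52 74.8
100 -0.17 74.2
115 0.07 74.6
130 0.11 74.5
145 0.29 74.4
160 0.52 74.2
t 4.2 [471.4 -66.4  84.1] [-3.1408e+00 -1.0000e-04  1.2237e+00] q [-0.279  0.525  2.068  0.     0.549  0.068] w 14.6 gf 58.6
(403.4, 115.4, 85, 85) -> [ 0.4928 -0.4195 -0.0028] [-0.0002 -0.     -0.0827]
(403.4, 115.4, 33, 85) -> [ 0.4928 -0.4193  0.1706] [-0.0002 -0.     -0.0827]
```

send_rows([
  [0.12,-0.1,0,0,0,-0.02,0],
  [0.24,-0.21,0,0,0,-0.04,0],
  [0.36,-0.315,0,0,0,-0.06,0],
  [0.48,-0.415,0,0,0,-0.082,0],
  [0.48,-0.416,0,0,0,-0.083,0],
  [0.48,-0.416,0.06,0,0,-0.083,0],
  [0.48,-0.416,0.12,0,0,-0.083,0],
  [0.48,-0.416,0.17,0,0,-0.083,0],
  [0.48,-0.416,0.17,0,0,-0.083,0],
  [0.48,-0.416,0.17,0,0,-0.083,0],
  [0.48,-0.416,0.17,0,0,-0.083,0],
  [0.48,-0.416,0.17,0,0,-0.083,0],
])

```text
t: 5.4
ee_pos: [403.7, 111.3, 34.1]
tool_rot: [3.141, -0.0, 1.484]
ft_force: [-0.2, 0.1, -1.3]
grip_width: 15.3
grip_force: 58.7
```

Run:
```python
from h import *
from mv import rel
rel()
im,d=snap('top');P=cloud('top',d)
cv2.imwrite('pics/e.png',cv2.resize(im[250:350,230:430],(800,400),interpolation=cv2.INTER_CUBIC))
im2,d2=snap('side')
cv2.imwrite('pics/es.png',cv2.resize(im2[170:320,280:480],(800,600),interpolation=cv2.INTER_CUBIC))
```

```text
t 5.4 [403.7 111.3  34.1] [ 3.1405e+00 -3.0000e-04  1.4844e+00] q [0.111 0.588 2.235 0.    0.318 0.197] w 15.3 gf 58.7
```

View pics/e.png

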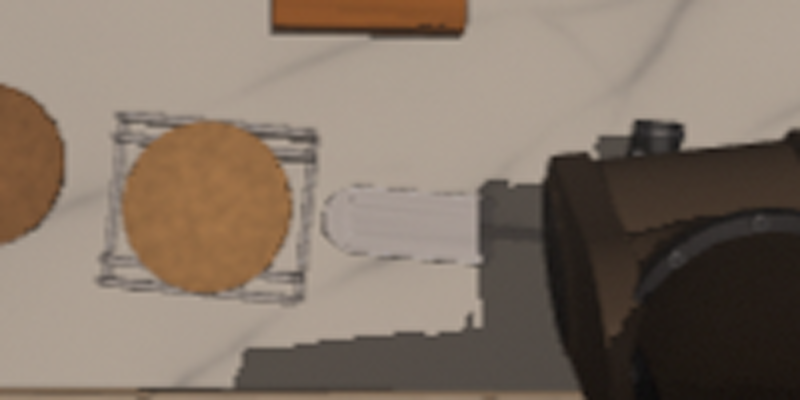

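The blade (crop tip (323,218)) lines up with the passage axis and the rack centre (208,207). I'll insert it straight, 115 mm.

send_rows([
  [0.04,0,0,0,0,0,0],
  [0.08,0,0,0,0,0,0],
  [0.12,0,0,0,0,0,0],
  [0.16,0,0,0,0,0,0],
  [0.2,0,0,0,0,0,0],
  [0.24,0,0,0,0,0,0],
  [0.28,0,0,0,0,0,0],
  [0.32,0,0,0,0,0,0],
  [0.36,0,0,0,0,0,0],
  [0.385,0,0,0,0,0,0],
  [0.385,0,0,0,0,0,0],
  [0.385,0,0,0,0,0,0],
])

```text
t: 6.7
ee_pos: [413.2, 226.4, 33.4]
tool_rot: [-3.141, 0.0, 1.485]
ft_force: [-0.3, -0.8, -0.9]
grip_width: 15.0
grip_force: 58.7
```

send_rows([
  [0,0,-0.02,0,0,0,0],
  [0,0,-0.035,0,0,0,0],
  [0,0,-0.042,0,0,0,0],
  [0,0,-0.049,0,0,0,0],
  [0,0,-0.056,0,0,0,0],
  [0,0,-0.063,0,0,0,0],
  [0,0,-0.07,0,0,0,0],
  [0,0,-0.08,0,0,0,0],
  [0,0,-0.1,0,0,0,0],
  [0,0,-0.12,0,0,0,0],
  [0,0,-0.14,0,0,0,0],
  [0,0,-0.14,0,0,0,0],
])

```text
t: 7.9
ee_pos: [413.6, 226.6, 76.4]
tool_rot: [3.14, -0.001, 1.485]
ft_force: [0.8, -0.5, -1.9]
grip_width: 15.0
grip_force: 58.7
```

Run:
```python
from h import *
from mv import rel
rel()
im,d=snap('top');P=cloud('top',d);hsv=cv2.cvtColor(im,cv2.COLOR_BGR2HSV)
m=reg(hsv,245,260,325,340,(3,90,60),(25,255,255)); m=cv2.morphologyEx(m,cv2.MORPH_OPEN,np.ones((5,5)))
print('z',np.median(P[m>0][:,2])); k=m>0
A=np.c_[P[k][:,:2]-P[k][:,:2].mean(0),np.ones(k.sum())];print(np.linalg.lstsq(A,P[k][:,2],rcond=None)[0])
Q=box(m,float(np.median(P[k][:,2])),'coaster')
s=observe();p=s['ee_pos'][:2];a=s['tool_rot'][2];u=np.array([np.cos(a),np.sin(a)])
c=Q.mean(0)-p; print('along',c@u,'lat',c@np.array([-u[1],u[0]]))
```

```text
t 7.9 [413.6 226.6  76.4] [ 3.1403e+00 -7.0000e-04  1.4846e+00] q [0.361 0.535 2.085 0.    0.52  0.447] w 15.0 gf 58.7
z 78.78510701463907
[ -0.31455537  -2.51573714 118.87795302]
coaster 1578 c [413.3 324. ] s [140.2  99.3] 71.4 mean [422.5 338.6] circ [406.8 320.1  76.8]
along 112.46348230992577 lat 0.6686333231558188
```

```bash
cat > co.py <<'E'
from h import *
def coaster(u0,v0,u1,v1,zlo,zhi,D=119):
    im,d=load('top');P=cloud('top',d);hsv=cv2.cvtColor(im,cv2.COLOR_BGR2HSV)
    m=reg(hsv,u0,v0,u1,v1,(3,90,40),(25,255,255)); m[(P[...,2]<zlo)|(P[...,2]>zhi)]=0
    m=cv2.morphologyEx(m,cv2.MORPH_OPEN,np.ones((3,3))); k=m>0
    A=np.c_[P[k][:,:2]-P[k][:,:2].mean(0),np.ones(k.sum())];f=np.linalg.lstsq(A,P[k][:,2],rcond=None)[0];print('tilt/z',f.round(3))
    Q=box(m,float(f[2]),'coaster')
    s=observe();p=s['ee_pos'][:2];a=s['tool_rot'][2];u=np.array([np.cos(a),np.sin(a)])
    for c in(Q.mean(0)-p,np.array(cv2.minEnclosingCircle(Q)[0])-p): print('along',c@u,'lat',c@np.array([-u[1],u[0]]))
    return im,P
E
python3 - <<'E'
from co import *
im,P=coaster(245,260,325,340,62,92)
cv2.imwrite('pics/l.png',cv2.resize(im[240:350,230:430],(800,440),interpolation=cv2.INTER_CUBIC))
E
```

```text
tilt/z [ 7.0000e-03 -7.8000e-02  7.8297e+01]
coaster 1367 c [424.1 350. ] s [89.5 81.2] 1.1 mean [423.6 349. ] circ [423.8 346.3  46.3]
along 122.85990350468751 lat 0.5412391876679825
along 120.23066394824866 lat 0.07092388000686639
```

View pics/l.png

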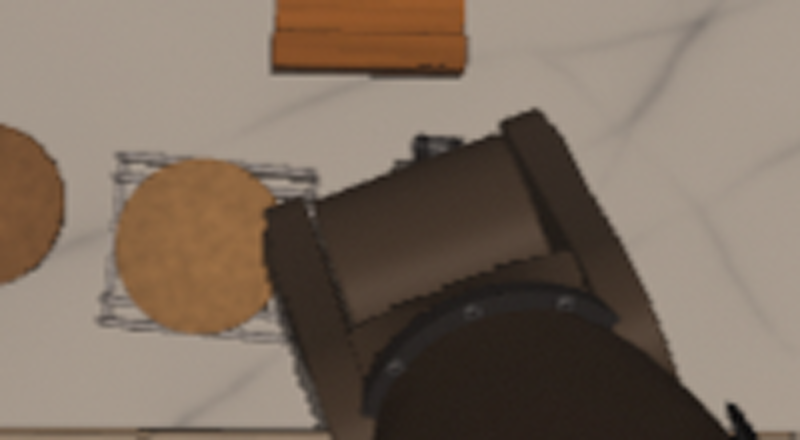

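Run:
```python
from co import *
from mv import rel
for n in('top','side'):
    im,d=load('top') if n=='top' else snap('side'); P=cloud(n,d);hsv=cv2.cvtColor(im,cv2.COLOR_BGR2HSV)
    k=(cv2.inRange(hsv,np.array((3,80,40)),np.array((25,255,255)))>0)&(np.hypot(P[...,0]-423.5,P[...,1]-346)<43)&(P[...,2]>66)&(P[...,2]<88)
    if n=='top': k&=P[...,1]>328
    A=np.c_[P[k][:,:2]-[423.5,346],np.ones(k.sum())];print(n,k.sum(),np.linalg.lstsq(A,P[k][:,2],rcond=None)[0].round(3))
rel((413.6,226.6,96,86),(572.4,137.2,96,89))
```

```text
top 969 [ 8.0000e-03 -7.7000e-02  7.8605e+01]
side 499 [ 4.0000e-03 -8.3000e-02  7.7561e+01]
t 8.0 [413.4 226.5  75.7] [ 3.1411e+00 -3.0000e-04  1.4846e+00] q [0.361 0.536 2.086 0.    0.519 0.447] w 14.9 gf 58.7
(413.6, 226.6, 96, 86) -> [ 0.0004  0.0008 -0.0676] [ 0.0002 -0.0001 -0.0052]
(572.4, 137.2, 96, 89) -> [-0.2509  0.5538 -0.0674] [ 0.0002 -0.0001 -0.0219]
```

The coaster is clear, with its centre at z≈78 and a tilt of about 4.5°. Its near edge rides on the spatula's neck; the centre height rules out slip in the grip. That is stable, so I'll carry it gently.

send_rows([
  [0,0,-0.03,0,0,0,0],
  [0,0,-0.067,0,0,0,0],
  [-0.006,0.014,-0.067,0,0,0,0],
  [-0.018,0.04,-0.067,0,0,-0.002,0],
  [-0.036,0.08,-0.067,0,0,-0.004,0],
  [-0.056,0.124,-0.067,0,0,-0.006,0],
  [-0.077,0.17,-0.067,0,0,-0.008,0],
  [-0.098,0.216,-0.067,0,0,-0.01,0],
  [-0.119,0.262,-0.067,0,0,-0.012,0],
  [-0.14,0.308,-0.067,0,0,-0.014,0],
  [-0.161,0.354,-0.067,0,0,-0.016,0],
  [-0.18,0.396,-0.067,0,0,-0.018,0],
])

```text
t: 9.2
ee_pos: [528.2, 161.7, 95.5]
tool_rot: [3.142, -0.0, 1.542]
ft_force: [0.0, -0.3, -1.3]
grip_width: 14.8
grip_force: 58.6
```

```bash
python3 mv.py 572.4,137.2,96,89
```

```text
t 9.2 [528.2 161.7  95.5] [ 3.1416e+00 -1.0000e-04  1.5415e+00] q [0.177 0.579 1.876 0.    0.687 0.207] w 14.8 gf 58.6
(572.4, 137.2, 96.0, 89.0) -> [-0.0774  0.1497 -0.0015] [ 0.     -0.     -0.0038]
```

send_rows([
  [-0.02,0.038,0,0,0,-0.001,0],
  [-0.04,0.076,0,0,0,-0.002,0],
  [-0.057,0.11,0,0,0,-0.003,0],
  [-0.07,0.135,0,0,0,-0.004,0],
  [-0.077,0.15,0,0,0,-0.004,0],
  [-0.077,0.15,0,0,0,-0.004,0],
  [-0.077,0.15,0,0,0,-0.004,0],
  [-0.077,0.15,0,0,0,-0.004,0],
])

```text
t: 10.0
ee_pos: [571.0, 138.3, 95.6]
tool_rot: [-3.141, -0.0, 1.554]
ft_force: [-0.1, 1.1, -1.9]
grip_width: 15.1
grip_force: 58.6
```

Run:
```python
from co import *
from mv import rel
snap('top'); im,P=coaster(280,180,370,290,75,112)
cv2.imwrite('pics/c.png',cv2.resize(im[170:300,250:450],(800,520),interpolation=cv2.INTER_CUBIC))
rel((572.4,137.2,34,89))
```

```text
tilt/z [ 1.1000e-02 -8.4000e-02  9.7453e+01]
coaster 1489 c [572.  258.5] s [92.9 89.9] 0.2 mean [571.8 258.8] circ [571.9 259.2  47.1]
along 120.53415188656335 lat 1.199012949729616
along 120.95892333813914 lat 1.116797786266297
t 10.05 [571.  138.3  95.6] [-3.1414e+00 -1.0000e-04  1.5541e+00] q [0.125 0.616 1.787 0.    0.739 0.142] w 14.9 gf 58.6
(572.4, 137.2, 34, 89) -> [-0.0035  0.0048  0.2055] [-0.0001 -0.      0.0002]
```

View pics/c.png

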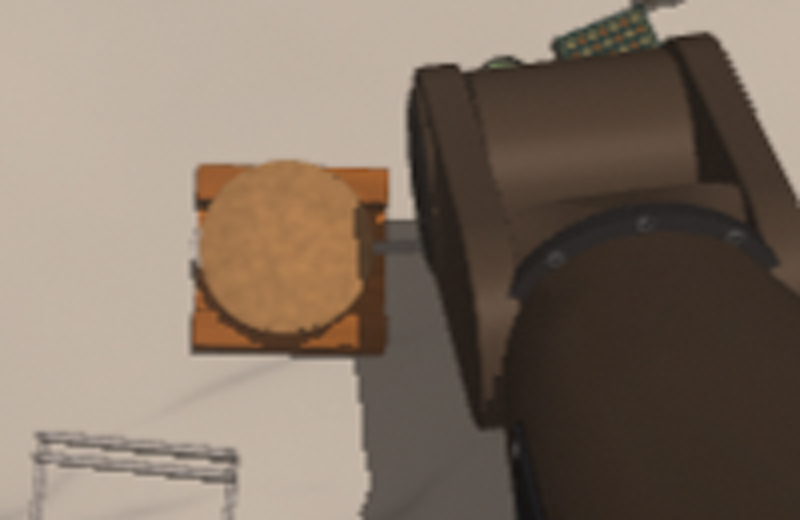

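The coaster is carried intact over the stand at crop (285,247), about 3 mm off centre. I'll correct that and lower it.

send_rows([
  [-0.007,0.008,0.01,0,0,0,0],
  [-0.007,0.008,0.04,0,0,0,0],
  [-0.007,0.008,0.08,0,0,0,0],
  [-0.007,0.008,0.11,0,0,0,0],
  [-0.007,0.008,0.125,0,0,0,0],
  [-0.007,0.008,0.135,0,0,0,0],
  [-0.007,0.008,0.145,0,0,0,0],
  [-0.007,0.008,0.155,0,0,0,0],
  [-0.007,0.008,0.165,0,0,0,0],
  [-0.007,0.008,0.18,0,0,0,0],
  [-0.007,0.008,0.2,0,0,0,0],
  [-0.007,0.008,0.21,0,0,0,0],
])

```text
t: 11.25
ee_pos: [573.5, 135.9, 32.0]
tool_rot: [-3.141, -0.0, 1.554]
ft_force: [0.4, 0.9, -0.8]
grip_width: 15.2
grip_force: 58.7
```

send_rows([
  [0,0,0,0,0,0,0],
  [0,0,0,0,0,0,0],
  [0,0,0,0,0,0,0],
  [0,0,0,0,0,0,0],
])

```text
t: 11.65
ee_pos: [573.8, 135.9, 32.8]
tool_rot: [3.141, -0.0, 1.554]
ft_force: [0.3, -0.6, -1.1]
grip_width: 14.6
grip_force: 58.7
```

Run:
```python
from co import *
from mv import rel
snap('top'); im,P=coaster(280,180,370,290,43,62)
rel()
```

```text
tilt/z [-1.0000e-03  5.0000e-03  4.8981e+01]
coaster 1358 c [574.5 256.3] s [92.4 89.4] 0.2 mean [575.  256.4] circ [575.  256.5  47. ]
along 120.5080332285727 lat 0.8185487293213565
along 120.63996408024508 lat 0.8230566261936386
t 11.7 [573.8 135.9  32.8] [ 3.1413e+00 -1.0000e-04  1.5537e+00] q [0.121 0.713 1.813 0.    0.615 0.137] w 15.2 gf 58.7
```

The coaster lies flat at z=49 (top face), within 1 mm of the stand's centre. I'll draw the blade out.

send_rows([
  [-0.02,0,0,0,0,0,0],
  [-0.06,0,0,0,0,0,0],
  [-0.11,0,0,0,0,0,0],
  [-0.16,0,0,0,0,0,0],
  [-0.22,0,0,0,0,0,0],
  [-0.28,0,0,0,0,0,0],
  [-0.34,0,0,0,0,0,0],
  [-0.4,0,0,0,0,0,0],
  [-0.46,0,0,0,0,0,0],
  [-0.5,0,0,0,0,0,0],
  [-0.5,0,0,0,0,0,0],
  [-0.5,0,0,0,0,0,0],
])

```text
t: 12.9
ee_pos: [571.0, -14.4, 32.6]
tool_rot: [-3.142, -0.0, 1.553]
ft_force: [-1.1, -0.4, -0.3]
grip_width: 15.2
grip_force: 58.7
```

send_rows([
  [0,0,0.02,0,0,0,0],
  [0,0,0.04,0,0,0,0],
  [0,0,0.05,0,0,0,0],
  [0,0,0.058,0,0,0,0],
  [0,0,0.063,0,0,0,0],
  [0,0,0.063,0,0,0,0],
  [0,0,0.063,0,0,0,0],
])

```text
t: 13.6
ee_pos: [571.2, -14.1, 13.7]
tool_rot: [3.141, -0.0, 1.554]
ft_force: [-0.2, 0.5, -1.5]
grip_width: 14.7
grip_force: 58.7
```

send_rows([
  [0,0,0.002,0,0,0,0],
  [0,0,0.003,0,0,0,0],
  [0,0,0.003,0,0,0,0],
])

```text
t: 13.9
ee_pos: [571.2, -14.1, 13.6]
tool_rot: [3.141, -0.0, 1.554]
ft_force: [-3.3, 0.1, 9.6]
grip_width: 15.1
grip_force: 60.4
```

send_rows([
  [0,0,0,0,0,0,0.2],
  [0,0,0,0,0,0,0.4],
  [0,0,0,0,0,0,0.5],
  [0,0,0,0,0,0,0.5],
  [0,0,0,0,0,0,0.5],
  [0,0,-0.05,0,0,0,0.5],
  [0,0,-0.12,0,0,0,0.5],
  [0,0,-0.25,0,0,0,0.5],
  [0,0,-0.4,0,0,0,0.5],
  [0,0,-0.5,0,0,0,0.5],
  [0,0,-0.5,0,0,0,0.5],
])

```text
t: 15.0
ee_pos: [572.6, -14.2, 168.0]
tool_rot: [3.134, 0.001, 1.554]
ft_force: [-0.1, -0.1, 0.1]
grip_width: 42.7
grip_force: 0.0
```

Run:
```python
from co import *
from mv import rel
rel()
snap('top'); im,P=coaster(280,180,370,290,43,62)
im2,d2=snap('side')
cv2.imwrite('pics/f.png',np.hstack([cv2.resize(im[140:320,200:520],(400,225)),cv2.resize(im2[170:350,200:440],(400,225))]))
for u,v in((395,232),(385,232),(405,232)): print(P[v,u].round())
```

```text
t 15.0 [572.6 -14.2 168. ] [3.1338e+00 9.0000e-04 1.5539e+00] q [-0.14   0.497  1.772  0.     0.865 -0.123] w 42.7 gf 0.0
tilt/z [-2.0000e-03 -0.0000e+00  4.9057e+01]
coaster 1358 c [575.6 257.4] s [90.2 91.6] 0.2 mean [575.  256.6] circ [574.9 256.3  47.1]
along 270.8035238279818 lat 1.2994735605746024
along 270.5179881392702 lat 1.3676125959975205
[585.  87.   4.]
[585. 110.   3.]
[585.  64.   3.]
```

View pics/f.png

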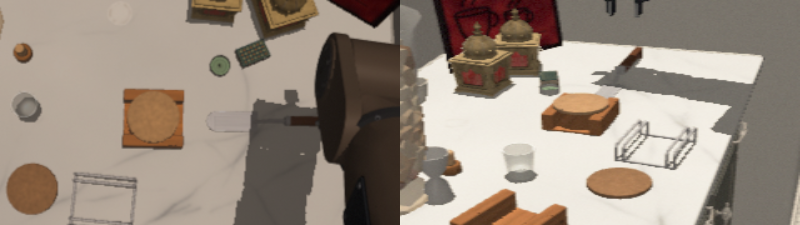

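The coaster is flat and centred on the stand (left panel (153,118)), the spatula lies flat on the worktop (left panel (205–315,121)), the rack is empty and the bystanders look unmoved.

```bash
python3 -c "
from station import *
print(sign_off())"
```

```text
the job is handed in; nothing more can be done
None
```

The job is handed in (no verdict was returned): the coaster lies flat within about 1 mm of the stand's centre, the spatula is flat on the worktop, and the bystanders look unmoved in the last pictures.

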